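# Swing the retaining bar of a bottle dock home behind its sprung roller

## Task

Close the jar dock with its aluminium retaining bar: slide the bar along the bench until its forked end bears on the steel post while the bar still stands well out of line, then, keeping the fork pressed on the post, swing the bar about it past the sprung brass roller until it lies in line along the white strip, flush against the stop and held there by the roller, and let go. Keep the bar flat on the bench and work gently: do not force it against the post, stop or roller, and leave the jars and everything else on the bench where they are.

Things in the scene. Friction and masses are not known exactly. Their poses are not given: they have to be found in the camera images.
- bar: Loose aluminium bar with red grip patches, 0.45 kg give or take 40 %, flat on the bench; shank 24 mm wide, 30 mm high, 260 mm to its rounded tip (end radius 12 mm). Origin: underside, where the post's axis lies when the fork is seated; +x to the tip, z up. Dark fork: 60-degree V open to -x, bottom at x = +20 mm, prong ends at x = -6 mm, y = +-15 mm, 40 mm wide outside.
- bar_grip (a point): Best place to grip the bar, between its red patches: on its centre line at x = 165 mm, 15 mm above its underside. The shank is free from x = 35 to 235 mm. Bench friction under the bar can mask the touch of the post; taking most of its weight (raising it no more than a millimetre or two) makes the touch clear.
- post: Fixed rigid steel post, 20 mm diameter, 45 mm high, red band near its top, clamped somewhere in a slot that runs along the dock's x axis. This origin is the middle of the slot's dark plate at bench height: the post's axis itself stands up to 3 mm either side of it along x and must be found by feel. The bar's fork bears on it: 4 to 8 N seats it well, more than 20 N is too much.
- dock: Fixed dock, origin at the middle of the post's slot; its x axis is the bar's home line (white strip on the bench), z up. The bar starts swung out to the dock's +y side, 0.45 to 0.8 rad out of line, and comes home turning about the post towards -y. White jar tray 18 mm high at x = 20 to 220 mm, y = -155 to -75 mm. Grey roller housing 46 mm high at x = 282 to 330 mm, y = -7 to +33 mm.
- catch (a joint): Travel (m) of the sprung brass roller ball: 0 fully out, 0.0135 pushed right back along the dock's +x; 2.4 N when out plus 0.4 N per mm. With the fork on the post the bar's tip meets it about 0.12 rad before home, pushes it back most (6 to 12 mm) at 0.05 rad, then it springs out 5 mm behind the tip and holds the bar on post and stop (at 1 to 8 mm). With the fork off the post the bar may jam on it.
- roller_out (a point): Centre of the roller ball (8 mm radius) when fully out: dock x = 259 mm, y = 13 mm, 15 mm up.
- stop_face (a point): Middle of the face of the stop, a dark steel block with a red back, 32 mm high, dock x = 205 to 235 mm; the face looks to the dock's +y and lies at y = -12 mm, so the bar's side is flush on it when in line. Load stop and roller together with less than 20 N.
- jar0: Bystander: small amber jar, 38 mm diameter, 50 mm high, standing in the dock's tray. Origin under its centre.
- jar1: Bystander: small clear jar, same size, in the tray. Origin under its centre.
- jar2: Bystander: small green jar, same size, in the tray. Origin under its centre.
- screw_cap: Bystander: red ring-shaped screw cap, 42 mm diameter, 22 mm high, on the bench beyond the post. Origin under its centre.
- beaker: Bystander: glass beaker, 70 mm diameter, 85 mm high, on the bench to the left. Origin under its centre.
- spatula: Bystander: spatula, 190 mm long, lying on the bench to the right.
- flask: Bystander: capped glass bottle, 60 mm diameter, 110 mm high, on the bench to the right. Origin under its centre.
Mind the look-alikes: they are no part of the job. Of the things shaped like the post, the steel one is meant.

How it is judged:
By the outcome, as a careful person would: the job done as asked, in the order asked, and still so for the second after the job is handed in, with the robot touching nothing.
It also fails if it takes over 58 s, if anything falls off the work surface, if the arm or the gripper's body presses on something with over 40 N, if the wrist force passes 120 N, or if a joint passes its speed limit or range.

## Robot

A 6-joint arm with a two-finger parallel gripper is mounted at the origin on the work surface. World frame = base frame: x ahead of the robot, y to its left, z up, the work surface at z = 0. Lengths are in mm, angles in rad, forces in N, time in s.
With the tool pointing down it reaches from about 150 to 775 mm from the base axis. Payload 6.1 kg.
Tool frame: the origin (TCP) lies at the very end of the fingers, on their centre line; the grasp point (between the pads) lies 19 mm behind it; z points along the fingers, y is the direction in which the jaws open and shut (so a half turn about z gives the same grasp; the last joint's range is limited). The gripper opens to 85 mm and grips with 20 to 120 N. Pads are 22 mm wide; open, the fingers measure 114 mm over their backs; the gripper's body (76 mm by 85 mm) begins 54 mm behind the grasp point. The pads swing forward as they close: fully open they stand 13 mm farther back than shut.
Start: joints at [1.309, 0.126, -0.04, 1.405, 0, 1.571], TCP at [135.874, 507.096, 231.295] pointing down, gripper open.
Joint ranges: [-2.72, 2.72], [-0.95, 1.95], [-1.27, 1.35], [-1.78, 2.02], [-1.46, 1.47], [-3.14, 3.14]. Speed limits (rad/s): [2.39, 2.39, 3.01, 3.14, 3.14, 3.14].

## Interface

Orientations are given as a unit quaternion [x, y, z, w].
In Python, from cell import r gives the robot as it stands.
- The arm moves only by the tool move_arm, never from a script. Its argument "moves" is a list of rows, each a list of 7 numbers: the opening, from -1 (shut) to 1 (fully open), then the shift along the tool's x, y, z in cm, then the turn, a rotation vector about the tool's x, y, z in rad. A call has 1 to 20 rows; each row shifts and turns the commanded pose from where the row before left it, along the tool's axes as they then stand; what a row does not reach is not made up. A row lasts 1/12 s, in which the tool goes at most 41.7 mm and 7.16 degrees, less where a joint would pass 70% of its speed; a pose out of reach is approached as far as the arm can. A call is refused whole if a number of a shift passes 4.17 or a number of a turn 0.125, either way. A call with a gripper value outside its range is refused whole. The fingers move at their own pace and stop on an object; "newtons" is the grip in N (left out, the last holds). Time passes only in rows, so rows that do not move let the fingers close. It gives the time, the measured TCP pose, the force and the opening at its end, in the units of the state.
- r.observe(): the state, without advancing time (a new reading comes with each control period).
- r.capture(name): name is "side" or "top"; returns the picture (400x640x3 uint8, blue, green, red); there is no depth.
- r.calibration(name): a dict with "mtx" (3x3 intrinsics, pixels), "extrinsics" (4x4, takes a point from world to camera coordinates). Camera axes: x right, y down, z forward; pixel columns grow to the right and rows downward; lengths in mm; the calibration is good to about 2 mm. A picture is of the moment at which its call begins. calibration takes no time and is no camera call.
- r.hand_in(): hands the job in, once; it reports no verdict.
The state is a dict: "clock": time; "qpos": joint angles; "qvel": joint speeds; "tau": joint torques, N m; "tcp_pos": TCP position; "tcp_rot": TCP orientation; "contact_force": force on the tool from outside, world axes, zero at the start; "ft_torque": the same for the moment, N m; "finger_gap": finger opening in mm.
Only numpy, scipy, OpenCV 4.12 (cv2) and the standard library are available. Lean on these libraries where they do the work, as an engineer would, in place of code of your own. Each camera call takes 0.05 s, during which the arm holds its last target.

## Working session

There is one attempt and no reset: what is moved stays moved. The work goes in short steps, Python scripts to look and compute and a tool call to move; the robot and the scene stay as the last step left them, time stands still between calls to the robot, and variables do not carry over. Pictures are saved under pics/ and viewed, and the job is handed in when it is done.

Besides the shell and the picture viewer there is one more tool, called after "Call:" as a command line: name --pt "numbers of a row" for each row, then --argument value for the rest. move_arm: Moves the arm, as the interface text tells. Its arguments: {"type":"object","properties":{"moves":{"type":"array","items":{"type":"array","items":{"type":"number"}}},"newtons":{"type":"number"}},"required":["moves"]}

```bash
mkdir -p pics; ls
python3 - <<'E'
from cell import r
import cv2,numpy as np
for n in("top","side"):
    im=r.capture(n); cv2.imwrite(f"pics/{n}0.png",im)
    c=r.calibration(n); print(n,np.round(c["mtx"],1).tolist(),np.round(c["extrinsics"],4).tolist())
s=r.observe(); print(s)
E
```

```text
pics
top [[375.8, 0.0, 324.8], [0.0, 375.8, 196.1], [0.0, 0.0, 1.0]] [[-0.016, -0.9998, -0.0087, 34.1516], [-0.9955, 0.0168, -0.0933, 583.5958], [0.0934, 0.0072, -0.9956, 1064.4212], [0.0, 0.0, 0.0, 1.0]]
side [[412.5, 0.0, 325.2], [0.0, 412.5, 204.2], [0.0, 0.0, 1.0]] [[0.9116, -0.4109, 0.0068, -504.7315], [-0.2201, -0.5022, -0.8363, 203.5868], [0.3471, 0.7609, -0.5483, 785.807], [0.0, 0.0, 0.0, 1.0]]
{'clock': 0.1, 'qpos': array([ 1.30899341e+00,  1.26337133e-01, -4.04863470e-02,  1.40539181e+00,
       -2.51904706e-05,  1.57080522e+00]), 'qvel': array([ 0.00071021, -0.00057324,  0.00237909,  0.00027968,  0.00144357,
        0.00226209]), 'tau': array([-4.61741420e-04, -4.36901236e+01,  3.53607595e+01,  1.36254673e-02,
        2.02037384e-06,  4.81390373e-06]), 'tcp_pos': array([135.79715836, 506.76597052, 230.60663855]), 'tcp_rot': array([ 1.30532312e-01,  9.91443802e-01, -7.05054639e-04, -8.01163696e-05]), 'contact_force': array([0.14231402, 0.27657489, 0.29367132]), 'ft_torque': array([ 0.00233054, -0.00464243, -0.02740827]), 'finger_gap': 85.79346869611187}
```

View pics/top0.png

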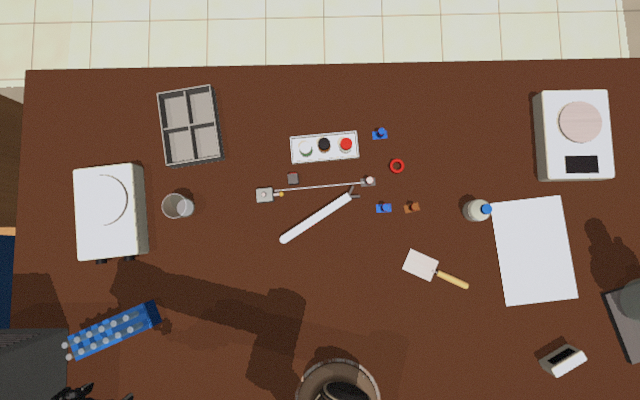

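View pics/side0.png

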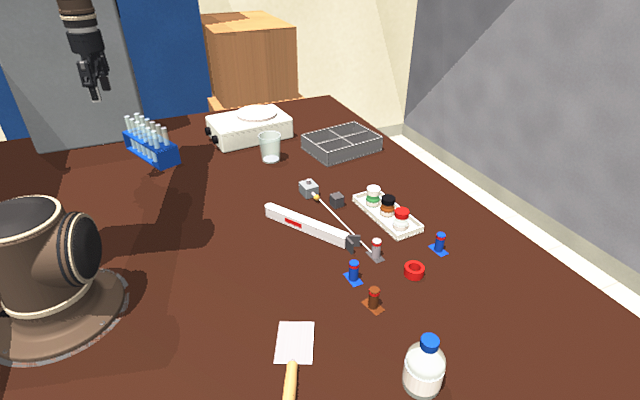

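Top: post near (369,181), housing (265,194), bar from fork (350,192) to tip (283,240), and blue/brown decoy posts. I'll zoom in.

Run:
```python
import cv2
a=cv2.imread("pics/top0.png")[120:250,245:425]; cv2.imwrite("pics/top0z.png",cv2.resize(a,None,fx=4.4,fy=4.4,interpolation=cv2.INTER_CUBIC))
a=cv2.imread("pics/side0.png")[165:295,250:430]; cv2.imwrite("pics/side0z.png",cv2.resize(a,None,fx=4.4,fy=4.4,interpolation=cv2.INTER_CUBIC))
```

```text
(no output)
```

View pics/top0z.png

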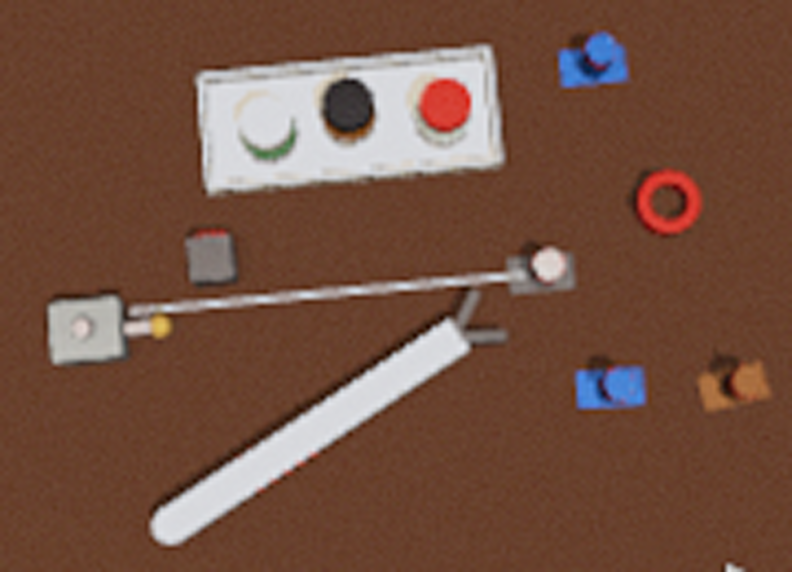

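View pics/side0z.png

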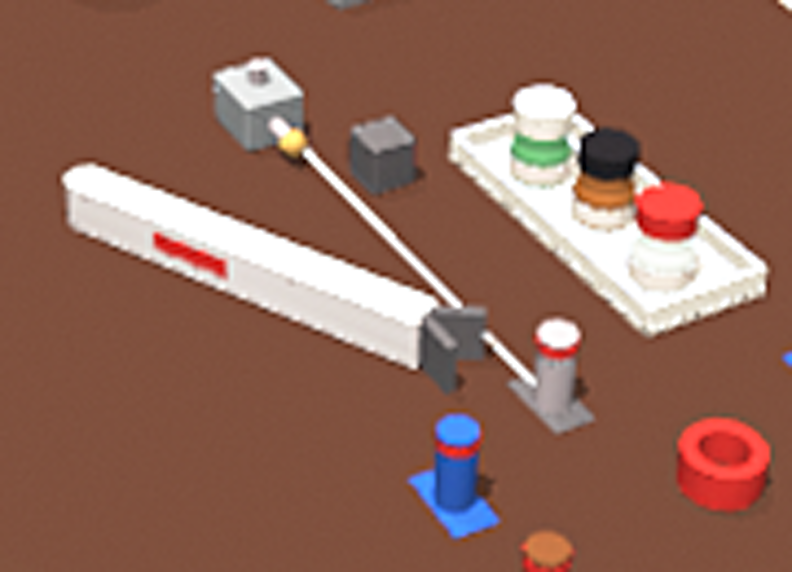

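```bash
cat > h.py <<'E'
import cv2,numpy as np
from cell import r
def cal(n):
    c=r.calibration(n);return np.array(c["mtx"]),np.array(c["extrinsics"])
def ray(n,uv):
    K,E=cal(n);R=E[:3,:3];C=-R.T@E[:3,3]
    d=R.T@np.linalg.inv(K)@np.array([uv[0],uv[1],1.]);return C,d/np.linalg.norm(d)
def onz(n,uv,z):
    C,d=ray(n,uv);return C+d*(z-C[2])/d[2]
def tri(uvt,uvs):
    a,d=ray("top",uvt);b,e=ray("side",uvs)
    s=np.linalg.lstsq(np.c_[d,-e],b-a,rcond=None)[0]
    p=a+d*s[0];q=b+e*s[1];return (p+q)/2,np.linalg.norm(p-q)
def proj(n,p):
    K,E=cal(n);c=E[:3,:3]@p+E[:3,3];x=K@c;return x[:2]/x[2]
def Z(n,u,v,f=4.4):  # zoomed picture px -> px
    o=dict(top=(245,120),side=(250,165))[n];return ((u+.5)/f-.5+o[0],(v+.5)/f-.5+o[1])
E
python3 - <<'E'
from h import *
im=cv2.imread("pics/top0.png");g=im.min(axis=2)
F=4
def blob(im,lo,roi):
    x0,y0,x1,y1=roi
    a=cv2.resize(im[y0:y1,x0:x1],None,fx=F,fy=F,interpolation=cv2.INTER_CUBIC)
    m=(a>lo).astype(np.uint8);n,l,st,ce=cv2.connectedComponentsWithStats(m)
    k=1+np.argmax(st[1:,4]);c=max(cv2.findContours((l==k).astype(np.uint8),0,cv2.CHAIN_APPROX_NONE)[0],key=cv2.contourArea)[:,0,:]
    return (c+.5)/F-.5+[x0,y0]
c=blob(g,130,(275,188,356,246))
w=np.array([onz("top",p,30)[:2] for p in c],np.float32)
R=cv2.minAreaRect(w);print("bar rect",R)
B=cv2.boxPoints(R);print(B)
# strip
ys=[];
for u in range(292,350,4):
    col=g[175:200,u].astype(float)
    k=np.argmax(col[5:])+5; s=col[k-2:k+3]-np.median(col);s=s.clip(0); v=175+k-2+(s*np.arange(5)).sum()/s.sum()
    ys.append(onz("top",(u,v),0)[:2])
ys=np.array(ys);print(np.round(ys,1).tolist())
vx,vy,x0,y0=cv2.fitLine(ys.astype(np.float32),cv2.DIST_HUBER,0,.1,.1).ravel()
print("strip",vx,vy,x0,y0,np.arctan2(vy,vx))
# post top, tri
pt=Z("top",549,265);ps=Z("side",558,333)
print("post top",tri(pt,ps),onz("top",pt,45),onz("side",ps,45))
# plate
for n,q in (("top",[(508,258),(572,250),(575,287),(511,292)]),("side",[(508,382),(537,370),(594,417),(562,432)])):
    print("plate",n,[np.round(onz(n,Z(n,*p),0)[:2],1).tolist() for p in q],np.mean([onz(n,Z(n,*p),0)[:2] for p in q],0))
# bar tip top-face tri, stop corners, ball
print("ball",tri(Z("top",161,326),Z("side",293,141)))
# stop top corners 
for p,s in (((186,237),(350,152)),((234,237),(389,117)),((237,284),(413,133)),((189,284),(377,165))):
    print("stop", np.round(onz("top",Z("top",*p),32)[:2],1))
for s in ((350,152),(389,117),(413,133),(377,165)): print("stop side",np.round(onz("side",Z("side",*s),32)[:2],1))
# tip edges, red patch side
print("bar fork end corner tri near",tri(Z("top",470,347),Z("side",418,330)),"far",tri(Z("top",452,319),Z("side",440,300)))
E
```

```text
bar rect ((520.671875, 54.51551818847656), (26.149410247802734, 242.50900268554688), 32.58464431762695)
[[444.3542   149.64285 ]
 [574.9562   -54.694447]
 [596.98956  -40.611816]
 [466.38757  163.72548 ]]Traceback (most recent call last):
  File "<stdin>", line 18, in <module>
ValueError: operands could not be broadcast together with shapes (4,) (5,)
```

Run:
```python
from h import *
im=cv2.imread("pics/top0.png");g=im.min(axis=2)
ys=[]
for u in range(292,344,4):
    v0=191-(u-292)*8/58
    lo=int(round(v0))-3;col=g[lo:lo+7,u].astype(float);s=(col-np.sort(col)[1]).clip(0)
    ys.append(onz("top",(u,lo+(s*np.arange(7)).sum()/s.sum()),0)[:2])
ys=np.array(ys);print(np.round(ys,1).tolist())
vx,vy,x0,y0=cv2.fitLine(ys.astype(np.float32),cv2.DIST_HUBER,0,.1,.1).ravel()
print("strip",vx,vy,x0,y0,np.arctan2(vy,vx))
pt=Z("top",549,265);ps=Z("side",558,333)
print("post top",tri(pt,ps),onz("top",pt,45),onz("side",ps,45))
for n,q in (("top",[(508,258),(572,250),(575,287),(511,292)]),("side",[(508,382),(537,370),(594,417),(562,432)])):
    print("plate",n,[np.round(onz(n,Z(n,*p),0)[:2],1).tolist() for p in q],np.mean([onz(n,Z(n,*p),0)[:2] for p in q],0))
print("ball",tri(Z("top",161,326),Z("side",293,141)))
for p in ((186,237),(234,237),(237,284),(189,284)): print("stop", np.round(onz("top",Z("top",*p),32)[:2],1))
for s in ((350,152),(389,117),(413,133),(377,165)): print("stop side",np.round(onz("side",Z("side",*s),32)[:2],1))
print("bar fork end corner tri near",tri(Z("top",470,347),Z("side",418,330)),"far",tri(Z("top",452,319),Z("side",440,300)))
for n,s in (("side",(418,330)),("side",(440,300)),("side",(70,178)),("side",(92,165)),): print(onz(n,Z(n,*s),30)[:2])
```

```text
[[610.6, 122.4], [611.0, 110.5], [612.3, 98.5], [612.2, 86.5], [614.1, 74.6], [614.8, 62.6], [615.8, 50.6], [616.4, 38.7], [617.6, 26.7], [618.4, 14.8], [619.1, 2.8], [620.3, -9.2], [621.7, -21.1]]
strip 0.07618092 -0.99709404 616.21356 44.665405 -1.4945415
post top (array([ 627.69417773, -104.33165554,   46.62297396]), np.float64(2.042918443092132)) [ 626.98488318 -104.05596026   45.        ] [ 629.87596177 -102.84518707   45.        ]
plate top [[638.4, -81.4], [643.1, -125.0], [617.7, -126.3], [615.1, -82.9]] [ 628.56311277 -103.92628332]
plate side [[617.5, -79.6], [636.1, -77.2], [644.0, -121.3], [623.4, -124.6]] [ 630.22349965 -100.68175706]
ball (array([594.84114961, 152.01051628,  19.39601448]), np.float64(1.9491893075306335))
stop [651.6 133.9]
stop [651.  102.1]
stop [619.6 100.5]
stop [620.2 132.2]
stop side [613.8 108.8]
stop side [651.8 135.1]
stop side [657.  112.9]
stop side [622.3  89.8]
bar fork end corner tri near (array([576.64439043, -52.90883152,  27.72236737]), np.float64(2.003607758261687)) far (array([594.92665376, -41.20692882,  33.24171611]), np.float64(2.2182994131179115))
[576.25786905 -55.75207735]
[598.08074424 -37.74882618]
[456.15612025 150.96232734]
[471.9614591  159.01877609]
```

Geometry is consistent: dock origin ≈ (628,-104), home heading 94.4°, bar heading 122.6° (0.49 rad out), and grip ≈ (507,76). The bar's top measured 28–33 mm high from two views. Next I move above the grip.

Call:
move_arm --pt "1 -2.61 -1.78 0.3 0 0 0" --pt "1 -2.61 -1.78 0.3 0 0 0" --pt "1 -2.61 -1.78 0.3 0 0 0" --pt "1 -2.61 -1.78 0.3 0 0 0" --pt "1 -2.61 -1.78 0.3 0 0 0" --pt "1 -2.61 -1.78 0.3 0 0 0" --pt "1 -2.61 -1.78 0.3 0 0 0" --pt "1 -2.61 -1.78 0.3 0 0 0" --pt "1 -2.61 -1.78 0.3 0 0 0" --pt "1 -2.61 -1.78 0.3 0 0 0" --pt "1 -2.61 -1.78 0.3 0 0 0" --pt "1 -2.61 -1.78 0.3 0 0 0" --pt "1 -2.61 -1.78 0.3 0 0 0" --pt "1 -2.61 -1.78 0.3 0 0 0" --pt "1 -2.61 -1.78 0.3 0 0 0" --pt "1 -2.61 -1.78 0.3 0 0 0" --pt "1 -2.61 -1.78 0.3 0 0 0" --pt "1 -2.61 -1.78 0.3 0 0 0" --newtons 60

```text
clock: 1.6
tcp_pos: [507.3, 74.5, 176.8]
tcp_rot: [0.131, 0.991, -0.0, -0.0]
contact_force: [-0.1, 0.1, -0.1]
finger_gap: 85.4
```

Call:
move_arm --pt "0.6 0 0 1.0 0 0 0.0925" --pt "0.6 0 0 1.0 0 0 0.0925" --pt "0.6 0 0 1.0 0 0 0.0925" --pt "0.6 0 0 1.0 0 0 0.0925" --pt "0.6 0 0 1.0 0 0 0.0925" --pt "0.6 0 0 1.0 0 0 0.0925" --pt "0.6 0 0 1.0 0 0 0.0925" --pt "0.6 0 0 1.0 0 0 0.0925" --pt "0.6 0 0 0 0 0 0" --pt "0.6 0 0 0 0 0 0" --pt "0.6 0 0 0 0 0 0"

```text
clock: 2.52
tcp_pos: [506.8, 76.1, 97.6]
tcp_rot: [0.479, 0.878, 0.0, 0.0]
contact_force: [-0.1, 0.2, -0.6]
finger_gap: 68.1
```

```bash
cat > st.py <<'E'
from h import *
from scipy.spatial.transform import Rotation as Ro
def st(p=True):
    s=r.observe();R=Ro.from_quat(s["tcp_rot"]).as_matrix()
    if p: print("t",round(s["clock"],2),"tcp",np.round(s["tcp_pos"],2),"ty deg",round(np.degrees(np.arctan2(R[1,1],R[0,1])),2),"tz",np.round(R[:,2],4),"F",np.round(s["contact_force"],2),"M",np.round(s["ft_torque"],3),"gap",round(s["finger_gap"],1))
    return s,R
E
python3 -c "
from st import *
st()
cv2.imwrite('pics/t1.png',cv2.resize(r.capture('top')[120:270,245:425],None,fx=4,fy=4));cv2.imwrite('pics/s1.png',r.capture('side'))"
```

```text
t 2.52 tcp [506.83  76.06  97.64] ty deg 32.73 tz [ 1.e-04  0.e+00 -1.e+00] F [-0.06  0.24 -0.61] M [ 0.006 -0.032  0.036] gap 68.1
```

View pics/s1.png

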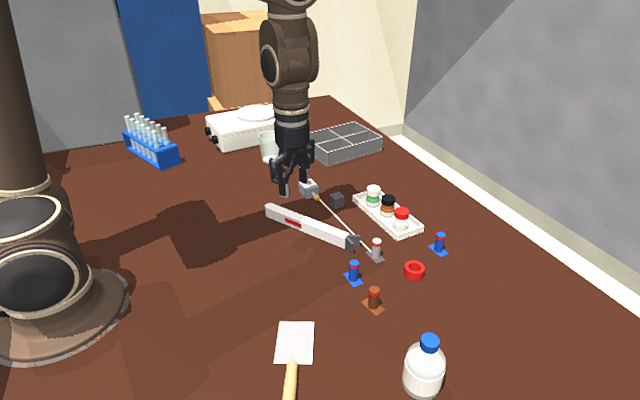

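The gripper is above the bar, whose red patch shows at about (293,223). I'll check the patch position against the planned grip.

```bash
python3 -c "
from st import *
p=onz('side',Z('side',190,256),15)[:2];d=np.array([-.5386,.8426]);o=np.array([595.8,-63])
n=np.array([-.8426,-.5386]);print(p,(p-o)@d,(p-o)@n)"
```

```text
[499.16989245  71.24601714] 165.16066996947026 9.115623794418573
```

Call:
move_arm --pt "0.4 0 0 2 0 0 0" --pt "0.4 0 0 2 0 0 0" --pt "0.4 0 0 2 0 0 0" --pt "0.4 0 0 1.5 0 0 0" --pt "0.4 0 0 1 0 0 0" --pt "0.4 0 0 0.5 0 0 0" --pt "0.4 0 0 0.4 0 0 0" --pt "0.4 0 0 0 0 0 0" --pt "0.4 0 0 0 0 0 0" --pt "0.4 0 0 0 0 0 0"

```text
clock: 3.45
tcp_pos: [507.5, 76.1, 4.2]
tcp_rot: [0.48, 0.877, 0.0, 0.001]
contact_force: [-0.0, 0.0, -0.6]
finger_gap: 59.0
```

Call:
move_arm --pt "0.4 0 0 0.15 0 0 0" --pt "0 0 0 0 0 0 0" --pt "-0.3 0 0 0 0 0 0" --pt "-1 0 0 0 0 0 0" --pt "-1 0 0 0 0 0 0" --pt "-1 0 0 0 0 0 0" --pt "-1 0 0 0 0 0 0" --pt "-1 0 0 0 0 0 0" --pt "-1 0 0 0 0 0 0" --pt "-1 0 0 0 0 0 0" --newtons 60

```text
clock: 4.28
tcp_pos: [507.1, 76.1, 2.2]
tcp_rot: [0.48, 0.877, 0.0, 0.0]
contact_force: [-0.4, 0.3, 4.9]
finger_gap: 22.9
```

```bash
python3 -c "
from st import *
st()"
```

```text
t 4.28 tcp [507.1   76.12   2.21] ty deg 32.61 tz [ 8.e-04  2.e-04 -1.e+00] F [-0.41  0.26  4.93] M [ 0.07   0.141 -0.019] gap 22.9
```

Call:
move_arm --pt "-1 0 0 -0.08 0 0 0" --pt "-1 0 0 -0.07 0 0 0" --pt "-1 0 0 0 0 0 0" --pt "-1 0 0 0 0 0 0"

```text
clock: 4.62
tcp_pos: [506.0, 75.9, 2.6]
tcp_rot: [0.48, 0.877, -0.0, -0.001]
contact_force: [0.4, 0.5, -3.5]
finger_gap: 22.7
```

```bash
python3 -c "
from st import *
st()"
```

```text
t 4.62 tcp [506.01  75.92   2.62] ty deg 32.6 tz [-1.6e-03 -2.0e-04 -1.0e+00] F [ 0.42  0.52 -3.49] M [ 0.065  0.068 -0.045] gap 22.7
```

Call:
move_arm --pt "-1 -0.3 0.05 -0.03 0 0 0" --pt "-1 -0.4 0.05 0 0 0 0" --pt "-1 -0.4 0.05 0 0 0 0" --pt "-1 -0.4 0.05 0 0 0 0" --pt "-1 -0.4 0.05 0 0 0 0" --pt "-1 -0.4 0.05 0 0 0 0" --pt "-1 -0.4 0.05 0 0 0 0" --pt "-1 -0.4 0.05 0 0 0 0" --pt "-1 -0.4 0.05 0 0 0 0" --pt "-1 -0.4 0.05 0 0 0 0" --pt "-1 -0.2 0 0 0 0 0" --pt "-1 0 0 0 0 0 0" --pt "-1 0 0 0 0 0 0" --pt "-1 0 0 0 0 0 0"

```text
clock: 5.78
tcp_pos: [532.9, 44.2, 3.5]
tcp_rot: [0.48, 0.877, -0.0, -0.0]
contact_force: [-0.6, -0.7, -4.1]
finger_gap: 23.2
```

```bash
python3 -c "
from st import *
st()
cv2.imwrite('pics/t2.png',cv2.resize(r.capture('top')[120:250,245:425],None,fx=4.4,fy=4.4,interpolation=cv2.INTER_CUBIC));cv2.imwrite('pics/s2.png',cv2.resize(r.capture('side')[165:295,250:430],None,fx=4.4,fy=4.4,interpolation=cv2.INTER_CUBIC))
st()"
```

```text
t 5.78 tcp [532.89  44.22   3.54] ty deg 32.6 tz [-2.e-04  0.e+00 -1.e+00] F [-0.61 -0.69 -4.13] M [0.122 0.002 0.006] gap 23.2
t 5.88 tcp [532.88  44.31   3.57] ty deg 32.61 tz [-1.e-04  1.e-04 -1.e+00] F [ 0.01 -0.86 -2.91] M [0.125 0.057 0.029] gap 22.8
```

View pics/s2.png

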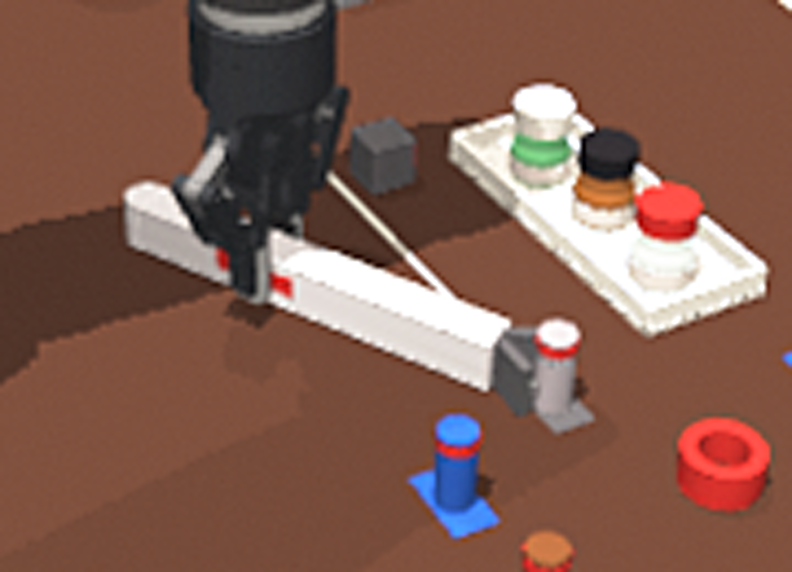

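View pics/t2.png

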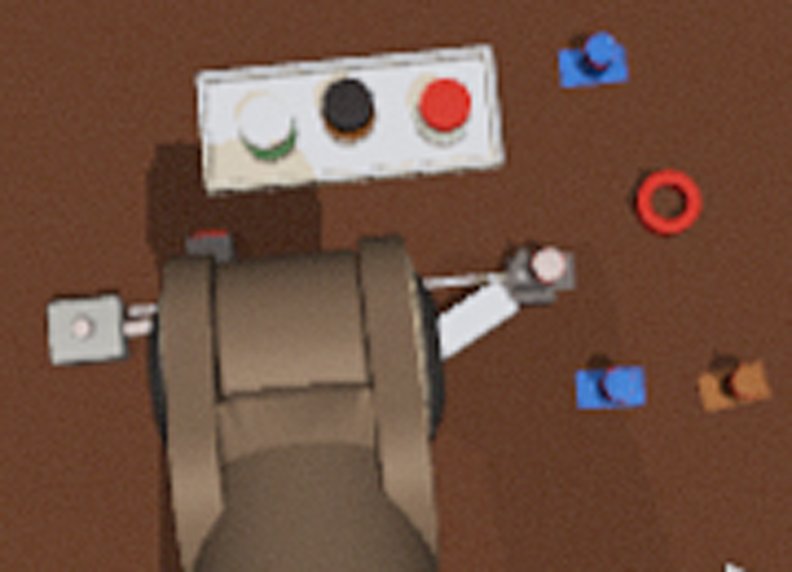

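The fork prongs now straddle the steel post's near side, with about 10 mm left. I continue slowly.

Call:
move_arm --pt "-1 -0.15 0 0 0 0 0" --pt "-1 -0.15 0 0 0 0 0" --pt "-1 -0.15 0 0 0 0 0" --pt "-1 -0.1 0 0 0 0 0" --pt "-1 -0.05 0 0 0 0 0" --pt "-1 0 0 0 0 0 0"

```text
clock: 6.38
tcp_pos: [536.4, 39.0, 3.6]
tcp_rot: [0.48, 0.877, -0.0, 0.0]
contact_force: [-0.3, -0.3, -3.0]
finger_gap: 22.9
```

```bash
cat > f.py <<'E'
from st import *
s,R=st(False);F=s["contact_force"]
P=np.array([627.7,-103.7])
d=R[:2,0]
print("t",round(s["clock"],2),"tcp",np.round(s["tcp_pos"],2),"head",round(np.degrees(np.arctan2(d[1],d[0])),2),"out rad",round(np.arctan2(d[1],d[0])-np.radians(94.37),4),"F tool x,y,zup",np.round([F@R[:,0],F@R[:,1],F[2]],2),"Mz",np.round(s["ft_torque"],3),"gap",round(s["finger_gap"],1),"org",np.round(s["tcp_pos"][:2]-165*d,2))
E
python3 f.py
```

```text
t 6.38 tcp [536.35  38.99   3.58] head 122.59 out rad 0.4926 F tool x,y,zup [-0.09 -0.36 -2.96] Mz [0.081 0.094 0.03 ] gap 22.9 org [ 625.23 -100.02]
```

Call:
move_arm --pt "-1 -0.05 0 0 0 0 0" --pt "-1 -0.05 0 0 0 0 0" --pt "-1 -0.05 0 0 0 0 0" --pt "-1 0 0 0 0 0 0" --pt "-1 0 0 0 0 0 0"

```text
clock: 6.8
tcp_pos: [537.1, 37.8, 3.6]
tcp_rot: [0.48, 0.877, -0.0, 0.0]
contact_force: [0.5, 0.1, -3.4]
finger_gap: 23.3
```

```bash
python3 f.py
```

```text
t 6.8 tcp [537.09  37.82   3.59] head 122.6 out rad 0.4927 F tool x,y,zup [-0.14  0.49 -3.35] Mz [ 0.05   0.025 -0.025] gap 23.3 org [ 625.99 -101.18]
```

Call:
move_arm --pt "-1 -0.05 0 0 0 0 0" --pt "-1 -0.05 0 0 0 0 0" --pt "-1 0 0 0 0 0 0" --pt "-1 0 0 0 0 0 0"

```text
clock: 7.13
tcp_pos: [537.6, 37.0, 3.6]
tcp_rot: [0.48, 0.877, 0.0, -0.0]
contact_force: [-0.1, 0.9, -4.2]
finger_gap: 23.1
```

```bash
python3 f.py
```

```text
t 7.13 tcp [537.61  37.01   3.58] head 122.6 out rad 0.4927 F tool x,y,zup [ 0.85  0.38 -4.22] Mz [0.1   0.068 0.042] gap 23.1 org [ 626.51 -102.  ]
```

Call:
move_arm --pt "-1 -0.05 0 0 0 0 0" --pt "-1 -0.05 0 0 0 0 0" --pt "-1 0 0 0 0 0 0" --pt "-1 0 0 0 0 0 0"

```text
clock: 7.47
tcp_pos: [538.2, 36.1, 3.6]
tcp_rot: [0.48, 0.877, 0.0, 0.0]
contact_force: [0.2, 0.3, -3.2]
finger_gap: 22.8
```

```bash
python3 f.py
```

```text
t 7.47 tcp [538.2   36.14   3.6 ] head 122.6 out rad 0.4927 F tool x,y,zup [ 0.12  0.29 -3.16] Mz [0.123 0.088 0.013] gap 22.8 org [ 627.09 -102.87]
```

Call:
move_arm --pt "-1 -0.05 0 0 0 0 0" --pt "-1 -0.05 0 0 0 0 0" --pt "-1 0 0 0 0 0 0" --pt "-1 0 0 0 0 0 0"

```text
clock: 7.8
tcp_pos: [538.8, 35.4, 3.6]
tcp_rot: [0.48, 0.877, 0.0, -0.0]
contact_force: [0.4, 1.7, -3.7]
finger_gap: 23.1
```

```bash
python3 f.py
```

```text
t 7.8 tcp [538.78  35.44   3.61] head 122.61 out rad 0.4929 F tool x,y,zup [ 1.22  1.25 -3.74] Mz [ 0.295 -0.014  0.083] gap 23.1 org [ 627.7  -103.55]
```

Call:
move_arm --pt "-1 -0.05 0.03 0 0 0 0" --pt "-1 -0.03 0.02 0 0 0 0" --pt "-1 0 0 0 0 0 0" --pt "-1 0 0 0 0 0 0"

```text
clock: 8.13
tcp_pos: [539.1, 35.3, 3.5]
tcp_rot: [0.48, 0.877, 0.0, -0.001]
contact_force: [-2.1, 3.3, -2.3]
finger_gap: 23.1
```

```bash
python3 f.py
```

```text
t 8.13 tcp [539.15  35.29   3.48] head 122.61 out rad 0.493 F tool x,y,zup [ 3.87  0.03 -2.34] Mz [0.773 0.38  0.086] gap 23.1 org [ 628.08 -103.69]
```

Touch is clear (Fx 3.9 N, Fy 0), so the fork is seated at 0.493 rad out. I add a little press and start the swing in small chunks.

Call:
move_arm --pt "-1 -0.03 0 0 0 0 0" --pt "-1 -0.003 0.33 0 0 0 0.02" --pt "-1 -0.003 0.33 0 0 0 0.02" --pt "-1 -0.003 0.33 0 0 0 0.02" --pt "-1 0 0 0 0 0 0" --pt "-1 0 0 0 0 0 0"

```text
clock: 8.63
tcp_pos: [547.8, 40.4, 3.4]
tcp_rot: [0.506, 0.862, 0.0, -0.001]
contact_force: [-2.5, 5.1, -2.7]
finger_gap: 23.3
```

```bash
python3 f.py
```

```text
t 8.63 tcp [547.78  40.36   3.37] head 119.18 out rad 0.4331 F tool x,y,zup [ 5.64  0.29 -2.68] Mz [0.932 0.501 0.012] gap 23.3 org [ 628.23 -103.69]
```

Fork load is 5.6 N with nothing sideways, so I continue.

Call:
move_arm --pt "-1 -0.003 0.33 0 0 0 0.02" --pt "-1 -0.003 0.33 0 0 0 0.02" --pt "-1 -0.003 0.33 0 0 0 0.02" --pt "-1 -0.003 0.33 0 0 0 0.02" --pt "-1 -0.003 0.33 0 0 0 0.02" --pt "-1 0 0 0 0 0 0" --pt "-1 0 0 0 0 0 0"

```text
clock: 9.22
tcp_pos: [562.6, 47.7, 3.4]
tcp_rot: [0.549, 0.836, 0.0, -0.001]
contact_force: [-1.8, 4.2, -3.1]
finger_gap: 23.1
```

```bash
python3 f.py
```

```text
t 9.22 tcp [562.64  47.75   3.37] head 113.45 out rad 0.333 F tool x,y,zup [ 4.61  0.02 -3.14] Mz [0.952 0.377 0.023] gap 23.1 org [ 628.31 -103.62]
```

Call:
move_arm --pt "-1 -0.01 0.33 0 0 0 0.02" --pt "-1 -0.008 0.33 0 0 0 0.02" --pt "-1 -0.005 0.33 0 0 0 0.02" --pt "-1 -0.003 0.33 0 0 0 0.02" --pt "-1 -0.003 0.33 0 0 0 0.02" --pt "-1 0 0 0 0 0 0" --pt "-1 0 0 0 0 0 0"

```text
clock: 9.8
tcp_pos: [578.2, 53.6, 3.3]
tcp_rot: [0.59, 0.808, 0.0, -0.001]
contact_force: [-2.0, 5.4, -2.8]
finger_gap: 23.0
```

```bash
python3 f.py
```

```text
t 9.8 tcp [578.15  53.56   3.32] head 107.72 out rad 0.233 F tool x,y,zup [ 5.72 -0.3  -2.83] Mz [ 1.104  0.464 -0.069] gap 23.0 org [ 628.37 -103.61]
```

Call:
move_arm --pt "-1 -0.003 0.33 0 0 0 0.02" --pt "-1 -0.003 0.33 0 0 0 0.02" --pt "-1 -0.003 0.33 0 0 0 0.02" --pt "-1 -0.003 0.33 0 0 0 0.02" --pt "-1 -0.003 0.33 0 0 0 0.02" --pt "-1 0 0 0 0 0 0" --pt "-1 0 0 0 0 0 0"

```text
clock: 10.38
tcp_pos: [594.2, 57.8, 3.3]
tcp_rot: [0.629, 0.777, 0.0, -0.001]
contact_force: [-1.3, 5.8, -2.5]
finger_gap: 23.1
```

```bash
python3 -c "
from f import *
cv2.imwrite('pics/t3.png',cv2.resize(r.capture('top')[120:250,245:425],None,fx=4.4,fy=4.4,interpolation=cv2.INTER_CUBIC));cv2.imwrite('pics/s3.png',cv2.resize(r.capture('side')[165:295,250:430],None,fx=4.4,fy=4.4,interpolation=cv2.INTER_CUBIC))"
```

```text
t 10.38 tcp [594.2   57.84   3.31] head 101.98 out rad 0.1329 F tool x,y,zup [ 5.92 -0.05 -2.51] Mz [ 1.1    0.366 -0.152] gap 23.1 org [ 628.47 -103.57]
```

View pics/s3.png

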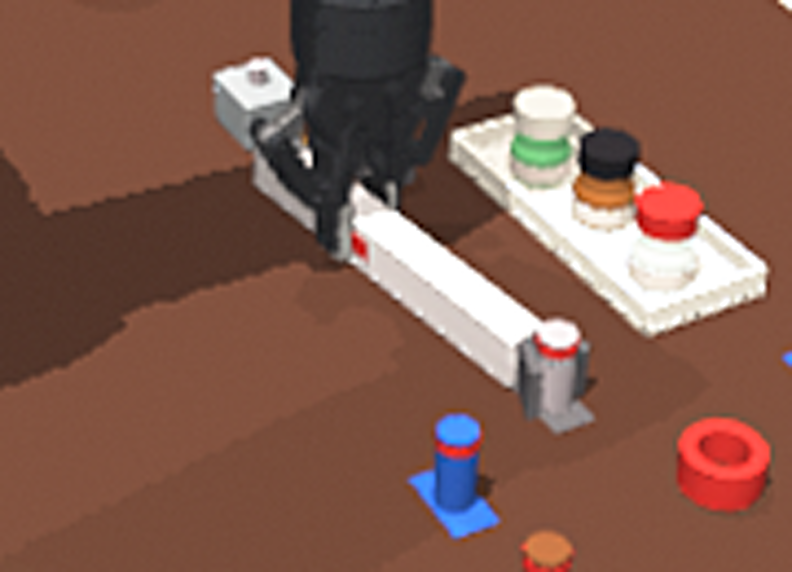

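Call:
move_arm --pt "-1 -0.002 0.165 0 0 0 0.01" --pt "-1 -0.002 0.165 0 0 0 0.01" --pt "-1 -0.002 0.165 0 0 0 0.01" --pt "-1 0 0 0 0 0 0" --pt "-1 0 0 0 0 0 0"

```text
clock: 10.9
tcp_pos: [598.4, 58.7, 3.4]
tcp_rot: [0.641, 0.768, -0.0, -0.001]
contact_force: [-4.7, 3.9, -1.5]
finger_gap: 22.9
```

```bash
python3 f.py
```

```text
t 10.9 tcp [598.43  58.65   3.36] head 100.31 out rad 0.1037 F tool x,y,zup [ 4.69 -3.89 -1.51] Mz [1.065 0.733 0.226] gap 22.9 org [ 627.97 -103.68]
```

Call:
move_arm --pt "-1 -0.004 0.165 0 0 0 0.01" --pt "-1 -0.004 0.165 0 0 0 0.01" --pt "-1 0 0 0 0 0 0" --pt "-1 0 0 0 0 0 0"

```text
clock: 11.23
tcp_pos: [601.8, 59.2, 3.4]
tcp_rot: [0.648, 0.761, 0.0, -0.001]
contact_force: [-3.7, 4.4, -0.6]
finger_gap: 23.2
```

```bash
python3 f.py
```

```text
t 11.23 tcp [601.8   59.22   3.37] head 99.16 out rad 0.0836 F tool x,y,zup [ 4.93 -2.99 -0.62] Mz [1.05  0.69  0.191] gap 23.2 org [ 628.06 -103.68]
```

Call:
move_arm --pt "-1 0 0.165 0 0 0 0.01" --pt "-1 0 0.165 0 0 0 0.01" --pt "-1 0 0 0 0 0 0" --pt "-1 0 0 0 0 0 0"

```text
clock: 11.57
tcp_pos: [605.4, 59.7, 3.4]
tcp_rot: [0.656, 0.755, 0.0, -0.001]
contact_force: [-2.2, 5.2, -1.8]
finger_gap: 22.4
```

```bash
python3 f.py
```

```text
t 11.57 tcp [605.36  59.74   3.38] head 97.99 out rad 0.0632 F tool x,y,zup [ 5.4  -1.47 -1.78] Mz [1.103 0.433 0.036] gap 22.4 org [ 628.29 -103.66]
```

Call:
move_arm --pt "-1 0 0.165 0 0 0 0.01" --pt "-1 0 0.165 0 0 0 0.01" --pt "-1 0 0 0 0 0 0" --pt "-1 0 0 0 0 0 0"

```text
clock: 11.9
tcp_pos: [609.1, 60.2, 3.4]
tcp_rot: [0.664, 0.748, 0.001, -0.001]
contact_force: [-1.0, 5.7, -3.2]
finger_gap: 23.0
```

```bash
python3 f.py
```

```text
t 11.9 tcp [609.09  60.21   3.42] head 96.82 out rad 0.0427 F tool x,y,zup [ 5.8  -0.3  -3.18] Mz [ 1.132  0.266 -0.217] gap 23.0 org [ 628.67 -103.63]
```

Call:
move_arm --pt "-1 0 0.165 0 0 0 0.01" --pt "-1 0 0.1 0 0 0 0.006" --pt "-1 0 0 0 0 0 0" --pt "-1 0 0 0 0 0 0"

```text
clock: 12.23
tcp_pos: [612.0, 60.5, 3.4]
tcp_rot: [0.67, 0.742, 0.001, -0.0]
contact_force: [-0.6, 6.1, -4.5]
finger_gap: 23.1
```

```bash
python3 f.py
```

```text
t 12.23 tcp [612.01  60.53   3.44] head 95.88 out rad 0.0263 F tool x,y,zup [ 6.08 -0.   -4.46] Mz [ 1.25   0.011 -0.382] gap 23.1 org [ 628.91 -103.6 ]
```

Call:
move_arm --pt "-1 0 0.1 0 0 0 0.006" --pt "-1 0 0.07 0 0 0 0.004" --pt "-1 0 0 0 0 0 0" --pt "-1 0 0 0 0 0 0"

```text
clock: 12.57
tcp_pos: [613.8, 60.7, 3.4]
tcp_rot: [0.674, 0.739, 0.001, -0.0]
contact_force: [0.7, 6.3, -4.3]
finger_gap: 22.5
```

```bash
python3 f.py
```

```text
t 12.57 tcp [613.79  60.72   3.45] head 95.3 out rad 0.0162 F tool x,y,zup [ 6.19  1.24 -4.32] Mz [ 1.212 -0.036 -0.472] gap 22.5 org [ 629.02 -103.57]
```

Call:
move_arm --pt "-1 0 0.07 0 0 0 0.004" --pt "-1 0 0.05 0 0 0 0.003" --pt "-1 0 0 0 0 0 0" --pt "-1 0 0 0 0 0 0"

```text
clock: 12.9
tcp_pos: [615.0, 60.8, 3.4]
tcp_rot: [0.676, 0.737, 0.001, -0.0]
contact_force: [0.1, 5.9, -4.8]
finger_gap: 23.4
```

```bash
python3 f.py
```

```text
t 12.9 tcp [615.03  60.84   3.44] head 94.89 out rad 0.0091 F tool x,y,zup [ 5.87  0.59 -4.81] Mz [ 1.222 -0.065 -0.516] gap 23.4 org [ 629.09 -103.56]
```

Call:
move_arm --pt "-1 0 0.05 0 0 0 0.003" --pt "-1 0 0.03 0 0 0 0.002" --pt "-1 0 0 0 0 0 0" --pt "-1 0 0 0 0 0 0"

```text
clock: 13.23
tcp_pos: [615.9, 60.9, 3.5]
tcp_rot: [0.678, 0.735, 0.001, -0.0]
contact_force: [0.8, 5.8, -4.4]
finger_gap: 23.5
```

```bash
python3 f.py
```

```text
t 13.23 tcp [615.89  60.88   3.47] head 94.6 out rad 0.004 F tool x,y,zup [ 5.67  1.25 -4.36] Mz [ 1.156 -0.165 -0.529] gap 23.5 org [ 629.12 -103.59]
```

Call:
move_arm --pt "-1 0 0.05 0 0 0 0.003" --pt "-1 0 0.05 0 0 0 0.003" --pt "-1 0 0 0 0 0 0" --pt "-1 0 0 0 0 0 0"

```text
clock: 13.57
tcp_pos: [616.0, 60.9, 3.4]
tcp_rot: [0.68, 0.733, 0.0, -0.001]
contact_force: [-2.4, 5.2, -2.4]
finger_gap: 23.2
```

```bash
python3 -c "
from f import *
cv2.imwrite('pics/t4.png',cv2.resize(r.capture('top')[120:250,245:425],None,fx=4.4,fy=4.4,interpolation=cv2.INTER_CUBIC));cv2.imwrite('pics/s4.png',cv2.resize(r.capture('side')[165:295,250:430],None,fx=4.4,fy=4.4,interpolation=cv2.INTER_CUBIC))"
```

```text
t 13.57 tcp [615.99  60.91   3.45] head 94.31 out rad -0.001 F tool x,y,zup [ 5.41 -1.98 -2.42] Mz [ 1.075  0.419 -0.087] gap 23.2 org [ 628.41 -103.62]
```

View pics/s4.png

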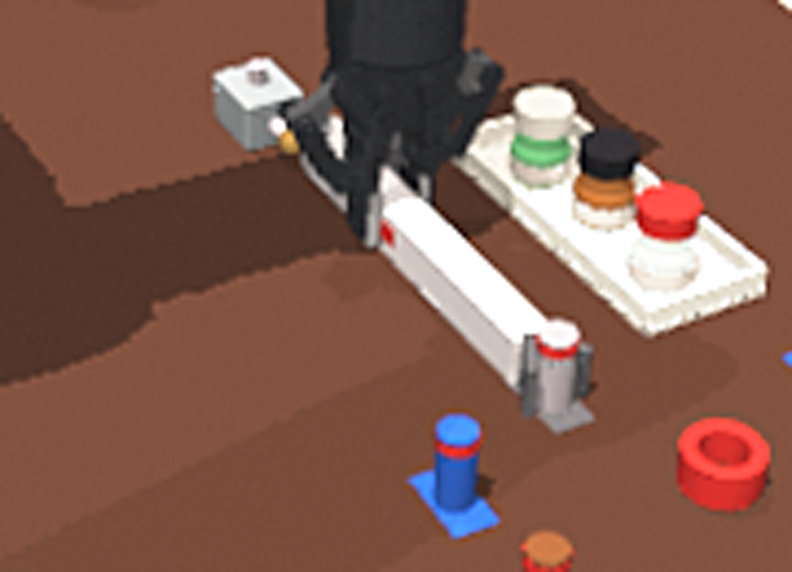

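View pics/t4.png

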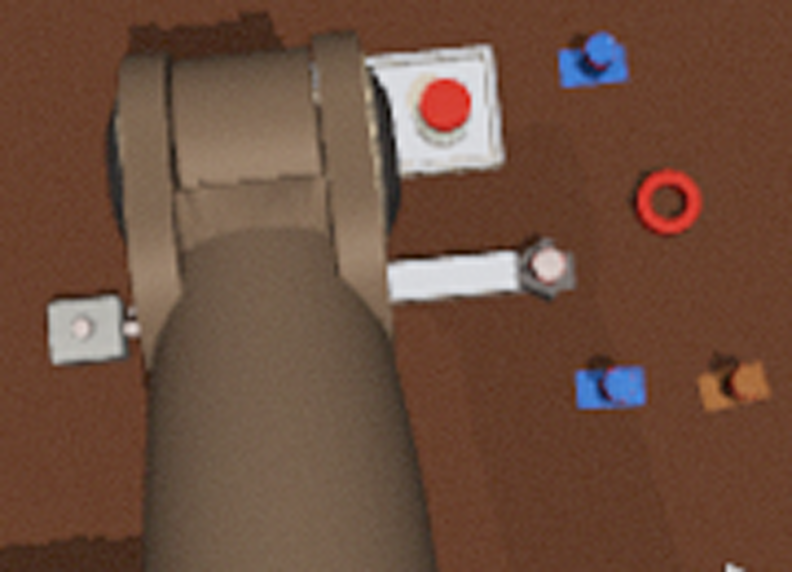

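Stop contact: the lateral force flipped to −2 N and the heading equals the home line. The roller sits behind the tip. Now I lower the bar the last millimetre and check before opening.

Call:
move_arm --pt "-1 0.01 0 0.05 0 0 0" --pt "-1 0.01 0 0.03 0 0 0" --pt "-1 0 0 0 0 0 0" --pt "-1 0 0 0 0 0 0"

```text
clock: 14.0
tcp_pos: [616.0, 60.9, 3.4]
tcp_rot: [0.68, 0.733, 0.0, -0.001]
contact_force: [-4.4, 4.3, 2.0]
finger_gap: 23.0
```

```bash
python3 f.py
```

```text
t 14.0 tcp [615.96  60.91   3.35] head 94.31 out rad -0.001 F tool x,y,zup [ 4.62 -4.06  2.03] Mz [ 0.928  0.883 -0.001] gap 23.0 org [ 628.37 -103.62]
```

Call:
move_arm --pt "-0.4 0 0 0 0 0 0" --pt "-0.3 0 0 0 0 0 0" --pt "-0.15 0 0 0 0 0 0" --pt "0 0 0 0 0 0 0" --pt "0.1 0 0 0 0 0 0" --pt "0.1 0 0 0 0 0 0" --pt "0.1 0 0 0 0 0 0"

```text
clock: 14.58
tcp_pos: [616.5, 60.2, 2.8]
tcp_rot: [0.68, 0.733, 0.0, 0.0]
contact_force: [-0.2, 0.8, -0.6]
finger_gap: 47.0
```

```bash
python3 f.py
```

```text
t 14.58 tcp [616.48  60.2    2.83] head 94.29 out rad -0.0014 F tool x,y,zup [ 0.78 -0.1  -0.65] Mz [-0.007 -0.039  0.019] gap 47.0 org [ 628.82 -104.34]
```

Free of the bar, with forces about zero. I rise straight up, then back off for a look.

Call:
move_arm --pt "0.1 0 0 -0.5 0 0 0" --pt "0.1 0 0 -1 0 0 0" --pt "0.1 0 0 -2 0 0 0" --pt "0.1 0 0 -2 0 0 0" --pt "0.1 0 0 -2 0 0 0" --pt "0.1 0 0 -2 0 0 0" --pt "0.1 0 0 -2 0 0 0" --pt "0.1 0 0 -2 0 0 0" --pt "0.1 0 0 -2 0 0 0" --pt "0.1 0 -2.5 -1 0 0 0" --pt "0.1 0 -2.5 -1 0 0 0" --pt "0.1 0 -2.5 0 0 0 0" --pt "0.1 0 -2.5 0 0 0 0" --pt "0.1 0 -2.5 0 0 0 0" --pt "0.1 0 -2.5 0 0 0 0" --pt "0.1 0 -2.5 0 0 0 0" --pt "0.1 0 -2.5 0 0 0 0" --pt "0.1 0 -2.5 0 0 0 0" --pt "0.1 0 0 0 0 0 0" --pt "0.1 0 0 0 0 0 0"

```text
clock: 16.25
tcp_pos: [391.6, 43.4, 179.1]
tcp_rot: [0.68, 0.733, 0.001, 0.001]
contact_force: [-0.1, -0.1, -0.3]
finger_gap: 46.9
```

```bash
python3 -c "
from f import *
t=r.capture('top');cv2.imwrite('pics/t5r.png',t);s=r.capture('side');cv2.imwrite('pics/s5r.png',s)
cv2.imwrite('pics/t5.png',cv2.resize(t[120:250,245:425],None,fx=4.4,fy=4.4,interpolation=cv2.INTER_CUBIC));cv2.imwrite('pics/s5.png',cv2.resize(s[165:295,250:430],None,fx=4.4,fy=4.4,interpolation=cv2.INTER_CUBIC))"
```

```text
t 16.25 tcp [391.63  43.4  179.13] head 94.3 out rad -0.0012 F tool x,y,zup [-0.09 -0.06 -0.35] Mz [ 0.018 -0.039 -0.007] gap 46.9 org [ 404.   -121.14]
```

View pics/s5.png

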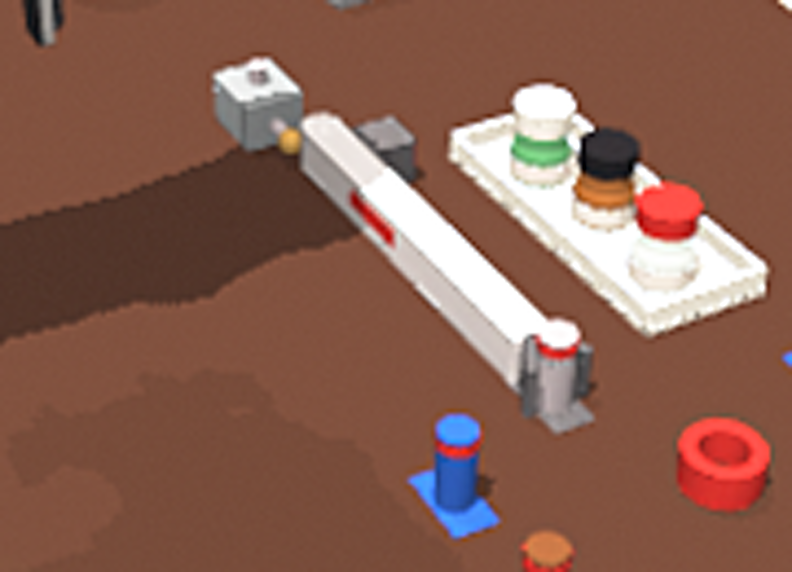

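View pics/t5.png

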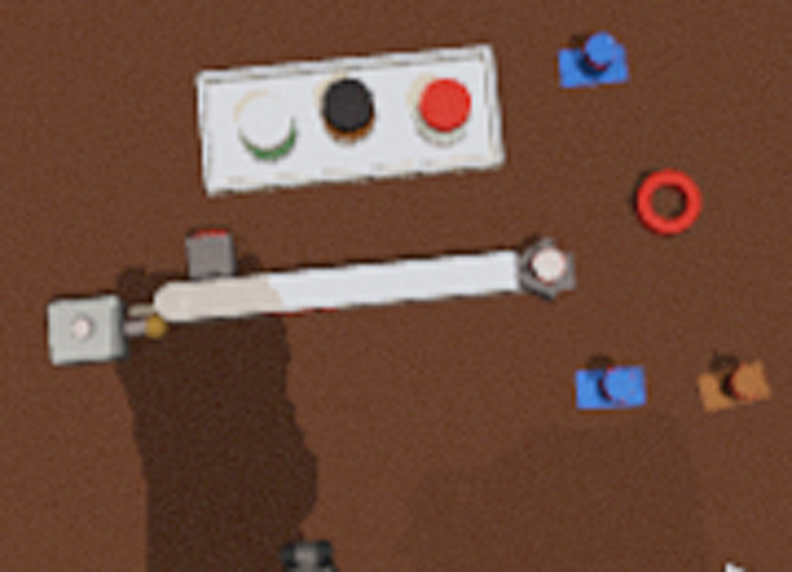

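The bar lies along the strip with its side on the stop at about (210,280), the fork on the post at (548,265), and the ball at (155,326) behind the tip. Before handing in, I check the heading and that nothing else moved.

Run:
```python
from h import *
a=cv2.imread("pics/top0.png");b=cv2.imread("pics/t5r.png")
g=b.min(axis=2);m=np.zeros_like(g);m[174:200,278:365]=(g[174:200,278:365]>115)
n,l,st,_=cv2.connectedComponentsWithStats(m);k=1+np.argmax(st[1:,4])
c=np.argwhere(l==k)[:,::-1]
w=np.array([onz("top",p,30)[:2] for p in c],np.float32)
R=cv2.minAreaRect(w);f=cv2.fitLine(w,cv2.DIST_L2,0,.1,.1).ravel();h=np.degrees(np.arctan2(f[1],f[0]))%180
print(R,"heading",h,"home 94.37")
def red(im):
    s=im[150:185,385:410].astype(int);q=np.argwhere((s[...,2]-s[...,1])>80);return q.mean(0)
print("cap",red(a),red(b))
d=cv2.absdiff(a[128:168,285:365],b[128:168,285:365]).max(2);print("tray diff>40 px",(d>40).sum())
```

```text
((617.1499633789062, 34.874359130859375), (26.509824752807617, 252.1524658203125), 4.252623081207275) heading 94.42697 home 94.37
cap [15.288 11.592] [15.344 11.592]
tray diff>40 px 0
```

```bash
python3 -c "
from cell import r
print(r.hand_in())"
```

```text
the job is handed in; nothing more can be done
None
```

The jar dock is closed: the bar lies along the white strip against the stop, held by the roller. I handed the job in at about 16.4 s on the clock.

**What I did:** I gripped the bar at its red patches and took most of its weight. I slid it until the fork met the steel post at 0.49 rad out of line. I then swung it home about the post, pressing with 4 to 6 N at the wrist and meeting at most about 4 N of sideways force at the roller. I lowered the bar, opened the gripper and backed off.

**Last checks:**
- **Alignment:** the bar's heading measured 94.4° in the top view, against 94.4° for the strip.
- **Contacts:** in both views the fork is on the post, the side is flush on the stop, and the roller ball sits behind the tip, pushed back an estimated 4 mm.
- **Surroundings:** the jar tray and screw cap show no movement. I did not measure the beaker, spatula and flask, but the arm was not moved near them at bench height.
- **Arm:** the gripper is clear of everything, with forces near zero.
- **Disagreements:** the two cameras differed by about 2 to 3 mm on the post's plate, roughly the calibration limit; one stop corner differed by up to about 12 mm, so I did not rely on the side view there. The force on the post was inferred from the wrist reading, so with the roller's share it may have been a few newtons above the 8 N guide, well under 20 N.

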